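Drop the rejected vial through the sprung flap

ROBOT

A 6-joint arm with a two-finger parallel gripper is mounted at the origin on a cart in front of the work surface, level with it; the furniture and walls round the work are solid. World frame = base frame: x ahead of the robot, y to its left, z up, the work surface at z = 0. Lengths are in m, angles in degrees, forces in N, time in s.
With the tool pointing down it reaches from about 0.4 to 0.825 m from the base axis. Payload 7 kg.
Tool frame: the origin (TCP) lies midway between the tips of the shut fingers; the grasp point (between the pads) lies 19 mm behind it (ctrl.hold_point_z is the distance from the TCP to the grasp point, in m); z points along the fingers, y is the line along which they close (so a half turn about z gives the same grasp; the last joint's range is limited). The gripper opens to 88 mm and grips with 3 to 60 N. Pads are 19 mm wide; open, the fingers measure 130 mm over their backs; the gripper's body (78 mm by 193 mm) begins 47 mm behind the grasp point.
Start: joints at [86.637, 20.546, 0.682, 0, -70.136, -16.507], TCP at [0.229, 0.635, 0.227] pointing down, gripper open.
Joint ranges: [-176.03, 176.03], [-82.01, 121.73], [-58.28, 71.71], [-173.87, 95.51], [-174.79, -0.11], [-173.66, 173.66]. Speed limits (degrees/s): [136.94, 136.94, 172.46, 180, 180, 180].

INTERFACE

Orientations are given as [roll, pitch, yaw] about the fixed x, y, z axes, in that order (R = Rz(yaw) Ry(pitch) Rx(roll)).
In Python, from plant import ctrl gives the robot as it stands.
- The arm moves only by the tool apply_moves, never from a script. Its argument "deltas" is a list of rows, each an object with "fingers": the finger opening in mm, from 0 to 87.6; "delta_pos": the shift along the tool's x, y, z in mm, a list of three; "angular": the turn, a rotation vector about the tool's x, y, z in degrees, a list of three. A call has 1 to 10 rows; each row is the pose to reach, as a shift and turn from the pose commanded when the call began, along the tool's axes at that moment; what a row does not reach only later rows make up. A row lasts 1/10 s, in which the tool goes at most 50 mm and 8.59 degrees, less where a joint would pass 70% of its speed; a pose out of reach is approached as far as the arm can. A call with a gripper value outside its range is refused whole. The fingers move at their own pace and stop on an object; the grip force is fixed at half the most. Time passes only in rows, so rows that repeat a pose let the fingers close. It gives the time, the measured TCP pose, the force, the opening and the grip force at its end, in the units of the state.
- ctrl.get_obs(): the state, without advancing time (a new reading comes with each control period).
- ctrl.snapshot(name): name is "side" or "top"; returns the picture (420x560x3 uint8, red, green, blue); there is no depth.
- ctrl.camera_params(name): a dict with "fx", "fy", "cx", "cy" (pixels), "dist_coeffs" ([k1, k2, p1, p2, k3] as OpenCV has them; the pictures are not rectified), "cam_to_world" (4x4, takes a point from camera to world coordinates). Camera axes: x right, y up, looking along -z (the intrinsics and any distortion apply to the point x, -y, -z); pixel columns grow to the right and rows downward; lengths in m; the calibration is good to about 2 mm. A picture is of the moment at which its call begins. camera_params takes no time and is no camera call.
- ctrl.close_job(): hands the job in; it is judged then, once.
The state is a dict: "clock": time; "joint_pos": joint angles; "qvel": joint speeds; "tau": joint torques, N m; "tool_pos": TCP position; "orientation": TCP orientation; "force": force on the tool from outside, world axes, zero at the start; "moment": the same for the moment, N m; "opening": finger opening in m; "gripper_force": force on a finger pad.
Only numpy, scipy, OpenCV 4.12 (cv2) and the standard library are available. Lean on these libraries where they do the work, as an engineer would, in place of code of your own. Each camera call takes 0.05 s, during which the arm holds its last target. There are 200 camera calls.

TASK

The red-capped sample vial has failed inspection. Take it to the grey reject bin, push the sprung flap in the lid well down with the fingers while still holding the vial, let go of it and keep the flap held down until the vial has dropped to the bottom of the bin, then withdraw so the flap springs shut. Leave the blue-capped and yellow-capped vials standing where they are.

Things in the scene. Friction and masses are not known exactly. Their poses are not given: they have to be found in the camera images.
- vial_red: The reject: glass vial with a red cap, 12 mm in diameter, 33 mm tall, about 12 g, upright on a grey mat 3 mm thick that lies flat on the worktop. Origin at the centre of its underside, z up. The three vials stand in a row, in any order, about 75 mm apart; the row runs within 30 degrees of world y, and nothing else stands within 60 mm across the row.
- vial_blue: Good vial with a blue cap, same size, on the same mat; leave it standing. Origin at the centre of its underside.
- vial_yellow: Good vial with a yellow cap, same size, on the same mat; leave it standing. Origin at the centre of its underside.
- reject_bin: Grey box fixed to the worktop, white lid, yellow field on its front (-x) side: 136 mm (its x) by 206 mm (its y), 130 mm high, hollow down to its floor (4 mm thick). Origin at the centre of its underside, z up. The slot is in the middle of the lid.
- slot (a point): Centre of the slot, level with the lid's top; axes as the bin's. Slot 72 mm (x) by 152 mm (y), shut by a steel flap 4 mm lower, hinged along its +x edge; the free edge (red stripe, -x side) swings down. Fingertips lowered here 45 mm below the lid's top, fingers side by side along y, hold it open over 0.9 rad; a vial let go there slides off to the floor. Room to open the fingers along y.
- flap (a joint): Angle of the flap in rad: 0 shut, growing as its free edge is pushed down into the bin, stop at 1.3. A light spring (0.03 N m shut, 0.11 N m at the stop: 1 to 4 N at the fingertips) shuts it when let go; a vial laid on it does not open it. Below about 0.7 rad a vial may stay lying on it.

How it is judged:
By the outcome, as a careful person would: the job done as asked, in the order asked, and still so for the second after the job is handed in, with the robot touching nothing.
It also fails if it takes over 43 s, if anything falls off the work surface, if the arm or the gripper's body presses on something with over 40 N, if the wrist force passes 120 N, or if a joint passes its speed limit or range.

## Working session

There is one attempt and no reset: what is moved stays moved. The work goes in short steps, Python scripts to look and compute and a tool call to move; the robot and the scene stay as the last step left them, time stands still between calls to the robot, and variables do not carry over. Pictures are saved under pics/ and viewed, at most 10 in all, crops included, and the job is handed in when it is done.

Besides the shell and the picture viewer there is one more tool, called after "Call:" as name([rows], argument=value, ...), one row to a line, values as JSON. apply_moves: Moves the arm, as the interface text tells. Its arguments: {"type":"object","properties":{"deltas":{"type":"array"}},"required":["deltas"]}

```bash
mkdir -p pics; ls
python3 - <<'E'
from plant import ctrl
import cv2
for n in("top","side"):
    cv2.imwrite(f"pics/{n}0.png",ctrl.snapshot(n)[:,:,::-1]); print(ctrl.camera_params(n))
o=ctrl.get_obs();print(o, ctrl.hold_point_z)
E
```

```text
pics
{'fx': 455.0743819725403, 'fy': 455.0743819725403, 'cx': 278.4458649761738, 'cy': 210.28365489455655, 'dist_coeffs': array([-0.09060063,  0.        ,  0.        ,  0.        ,  0.        ]), 'cam_to_world': array([[ 0.00552855,  0.99385802, -0.11052454,  0.45062803],
       [-0.99992492,  0.006703  ,  0.01025749,  0.04057704],
       [ 0.01093534,  0.11045953,  0.99382046,  0.97407109],
       [ 0.        ,  0.        ,  0.        ,  1.        ]])}
{'fx': 440.78423791012386, 'fy': 440.78423791012386, 'cx': 283.71969295078543, 'cy': 210.14039568360093, 'dist_coeffs': array([0.03556256, 0.        , 0.        , 0.        , 0.        ]), 'cam_to_world': array([[-0.82934255, -0.42053631,  0.36788606,  0.86920756],
       [ 0.55857221, -0.60785835,  0.56436275,  0.51178312],
       [-0.01371241,  0.67354097,  0.73902269,  0.72748315],
       [ 0.        ,  0.        ,  0.        ,  1.        ]])}
{'clock': 0.1, 'joint_pos': array([ 8.66352057e+01,  2.05883747e+01,  6.40546829e-01, -1.59249832e-02,
       -7.01358001e+01, -1.65053546e+01]), 'qvel': array([ 0.05539623, -0.07394035,  0.02771693,  0.08571424,  0.06132454,
        0.08355241]), 'tau': array([-2.09804799e-03, -5.84165025e+01,  2.93751115e+01,  7.01558948e+00,
        1.01555165e-02, -5.16831676e-05]), 'tool_pos': array([0.22933152, 0.63440291, 0.22572187]), 'orientation': array([ 1.79915564e+02, -9.40662755e-03, -1.98755641e+01]), 'force': array([ 0.49714045, -0.39914144, -0.71787593]), 'moment': array([-0.02105202, -0.00185117,  0.01644549]), 'gripper_force': 0.0, 'opening': 0.08773754883289304} 0.0188
```

View pics/top0.png

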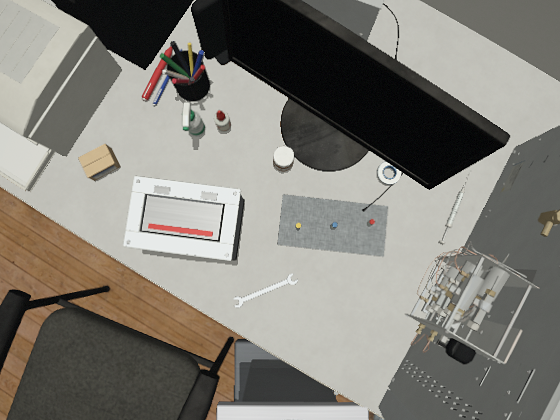

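View pics/side0.png

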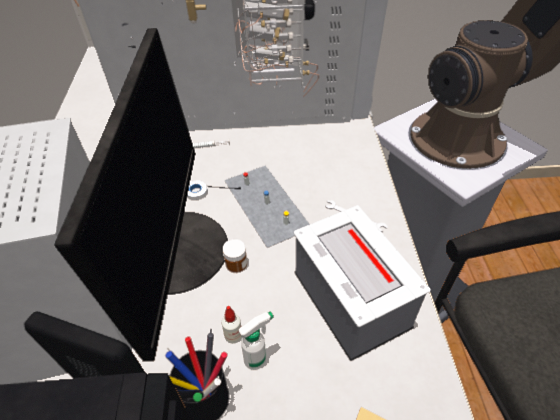

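The top view has yellow at about (298,226), blue at (333,226) and red at (371,222), with the bin at (183,218). In the side view they are at (286,213), (266,193) and (245,175), with the bin near (358,260). I'll enlarge both views to read these more closely.

Run:
```python
import cv2,numpy as np
t=cv2.imread("pics/top0.png");s=cv2.imread("pics/side0.png")
z=lambda im,x,y,w,h,k:cv2.resize(im[y:y+h,x:x+w],None,fx=k,fy=k,interpolation=cv2.INTER_CUBIC)
a=z(t,280,200,120,60,6)[:, :720]
b=z(s,225,160,120,80,6)[:, :720]   
c=z(t,115,170,135,100,5);d=z(s,290,200,140,160,3)
cv2.imwrite("pics/vials.png",np.vstack([a,b[:240]]))
cv2.imwrite("pics/vials.png",cv2.resize(np.vstack([z(t,280,200,120,50,6),z(s,225,160,120,50,6)]),None,fx=1,fy=1))
e=np.zeros((500,800,3),np.uint8);e[:300,:405]=z(c,0,0,675,500,.6)[:300];e[:480,380:800]=d
cv2.imwrite("pics/bin.png",c)
cv2.imwrite("pics/bins.png",d)
# colour centroids
for n,im,box in(("top",t,(280,195,110,60)),("side",s,(225,160,80,80))):
    x,y,w,h=box;hsv=cv2.cvtColor(im[y:y+h,x:x+w],cv2.COLOR_BGR2HSV)
    for c,lo,hi in(("red",0,8),("red2",170,180),("yel",18,35),("blue",98,125)):
        m=cv2.inRange(hsv,(lo,110,60),(hi,255,255));q=np.argwhere(m)
        if len(q):print(n,c,len(q),q.mean(0)[::-1]+[x,y])
```

```text
top red 19 [371.63157895 221.21052632]
top yel 20 [298.05 225.1 ]
top blue 5 [334.2 224.2]
side red 16 [245.3125 174.125 ]
side yel 22 [285.90909091 212.90909091]
side blue 14 [265.71428571 192.5       ]
```

View pics/vials.png

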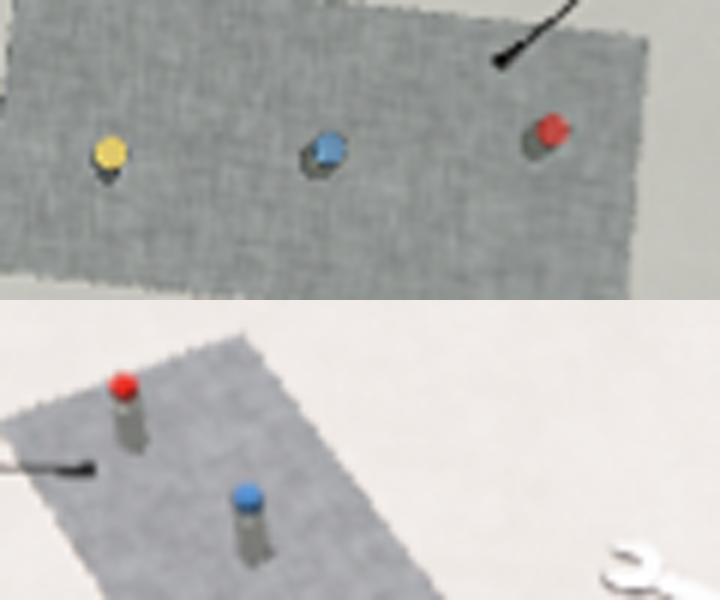

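View pics/bin.png

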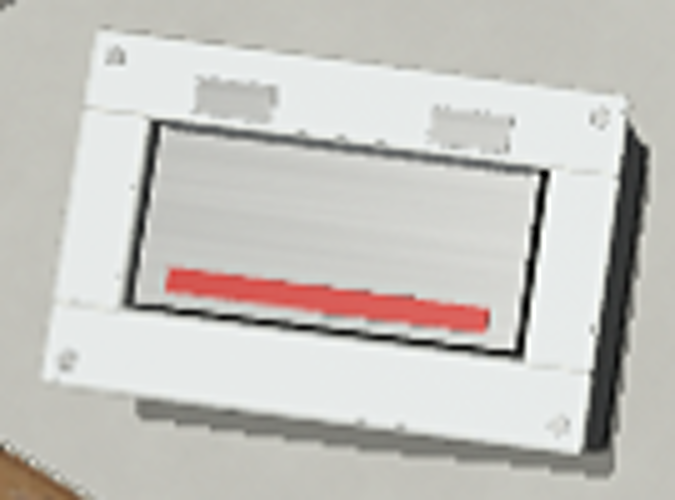

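The crop shows the caps in the top view at red (371.6,221.4), blue (334.6,224.4) and yellow (297.9,225.2). The slot corners are at crop px (153,123), (547,172), (522,354) and (128,305), with the red stripe on the near (-x) side.

```bash
cat > h.py <<'E'
import numpy as np,cv2
from scipy.spatial.transform import Rotation as R
from plant import ctrl
def ray(n,uv):
    p=ctrl.camera_params(n);K=np.array([[p['fx'],0,p['cx']],[0,p['fy'],p['cy']],[0,0,1]])
    q=cv2.undistortPoints(np.array([[uv]],float),K,p['dist_coeffs'])[0,0]
    T=p['cam_to_world'];return T[:3,3],T[:3,:3]@[q[0],-q[1],-1]
def onz(n,uv,z):
    c,d=ray(n,uv);return c+d*(z-c[2])/d[2]
def tri(a,b):
    c1,d1=ray("top",a);c2,d2=ray("side",b)
    s=np.linalg.lstsq(np.c_[d1,-d2],c2-c1,rcond=None)[0]
    return (c1+s[0]*d1+c2+s[1]*d2)/2,np.linalg.norm(c1+s[0]*d1-c2-s[1]*d2)
E
python3 - <<'E'
from h import *
np.set_printoptions(precision=4,suppress=True)
for n,a,b in(("red",(371.6,221.4),(245.3,174.1)),("blue",(334.6,224.4),(265.8,192.6)),("yel",(297.9,225.2),(285.9,212.9))):
    print(n,onz("top",a,.036),onz("side",b,.034),tri(a,b))
L=lambda c:[onz("top",(115+x/5-.4,170+y/5-.4),.13) for x,y in c]
for c in([(153,123),(547,172),(522,354),(128,305)],[(97,30),(628,95),(583,452),(45,380)]):
    P=np.array(L(c));v=(P[0]+P[3]-P[1]-P[2]);u=P[0]+P[1]-P[2]-P[3]
    print(P.mean(0),np.linalg.norm(v)/2,np.linalg.norm(u)/2,np.degrees(np.arctan2(-v[0],v[1])),np.degrees(np.arctan2(u[1],u[0])))
print("mon",tri((430,188),(193,155)),tri((508,138),(155,30)))
E
```

```text
red [ 0.533  -0.1631  0.036 ] [ 0.534  -0.1613  0.034 ] (array([ 0.5331, -0.1639,  0.0316]), np.float64(0.0006506269324603054))
blue [ 0.5263 -0.0857  0.036 ] [ 0.5273 -0.0839  0.034 ] (array([ 0.5264, -0.086 ,  0.0317]), np.float64(0.0006557603720070087))
yel [ 0.5242 -0.0095  0.036 ] [ 0.5246 -0.0086  0.034 ] (array([ 0.5243, -0.0095,  0.033 ]), np.float64(0.00042609213037081553))
[0.5303 0.212  0.13  ] 0.14962222986362916 0.0687670359074937 -6.649235048880193 -6.224498369686723
[0.5304 0.2121 0.13  ] 0.20328804620141372 0.13369570666258893 -6.855801245717995 -6.230121261936502
mon (array([ 0.6043, -0.2893,  0.0358]), np.float64(0.0007625010261265468)) (array([ 0.625 , -0.2978,  0.3457]), np.float64(0.009136985899519645))
```

View pics/bins.png

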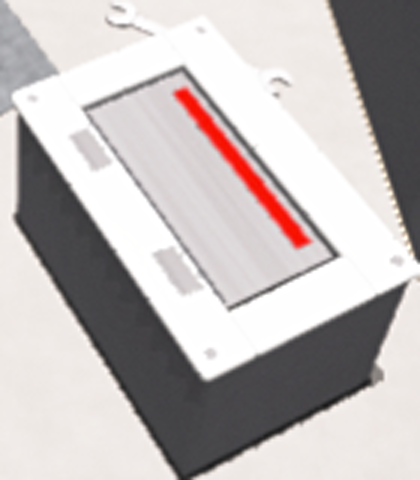

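Both cameras agree to within about 2 mm: red is at (0.533,-0.163), and the slot is at (0.530,0.212) with yaw about -6.5°. I'll move to the vial at a safe height.

Call:
apply_moves([
  {"fingers": 45, "delta_pos": [10, 11, 0], "angular": [0, 0, 0]},
  {"fingers": 45, "delta_pos": [29, 34, 0], "angular": [0, 0, 0]},
  {"fingers": 45, "delta_pos": [59, 68, 0], "angular": [0, 0, 0]},
  {"fingers": 45, "delta_pos": [88, 102, 0], "angular": [0, 0, 0]},
  {"fingers": 45, "delta_pos": [117, 136, 0], "angular": [0, 0, 0]},
  {"fingers": 45, "delta_pos": [147, 171, 0], "angular": [0, 0, 0]},
  {"fingers": 45, "delta_pos": [176, 205, 0], "angular": [0, 0, 0]},
  {"fingers": 45, "delta_pos": [205, 239, 0], "angular": [0, 0, 0]},
  {"fingers": 45, "delta_pos": [235, 273, 0], "angular": [0, 0, 0]},
  {"fingers": 45, "delta_pos": [264, 307, 0], "angular": [0, 0, 0]},
])

```text
clock: 1.1
tool_pos: [0.3734, 0.2538, 0.2266]
orientation: [-180.0, -0.0, -19.9]
force: [0.6, 1.3, -0.4]
opening: 0.045
gripper_force: 0.0
```

Call:
apply_moves([
  {"fingers": 45, "delta_pos": [29, 34, 0], "angular": [0, 0, -2]},
  {"fingers": 45, "delta_pos": [59, 68, 0], "angular": [0, 0, -4]},
  {"fingers": 45, "delta_pos": [88, 102, 0], "angular": [0, 0, -6]},
  {"fingers": 45, "delta_pos": [117, 136, 0], "angular": [0, 0, -8]},
  {"fingers": 45, "delta_pos": [147, 171, 0], "angular": [0, 0, -10]},
  {"fingers": 45, "delta_pos": [176, 205, 0], "angular": [0, 0, -12]},
  {"fingers": 45, "delta_pos": [205, 239, 0], "angular": [0, 0, -13.4]},
  {"fingers": 45, "delta_pos": [235, 273, 40], "angular": [0, 0, -13.4]},
  {"fingers": 45, "delta_pos": [264, 307, 70], "angular": [0, 0, -13.4]},
  {"fingers": 45, "delta_pos": [293, 340, 100], "angular": [0, 0, -13.4]},
])

```text
clock: 2.1
tool_pos: [0.5277, -0.1517, 0.1355]
orientation: [-180.0, -0.0, -6.5]
force: [0.8, -0.1, -0.5]
opening: 0.0451
gripper_force: 0.0
```

Run:
```python
from h import *
import time
for n in("top","side"):
    im=ctrl.snapshot(n)[:,:,::-1]; cv2.imwrite(f"pics/{n}1.png",im)
im=cv2.imread("pics/side1.png");cv2.imwrite("pics/side1c.png",cv2.resize(im[100:250,180:330],None,fx=4,fy=4,interpolation=cv2.INTER_CUBIC))
o=ctrl.get_obs();print(o['tool_pos'],o['orientation'],o['joint_pos'],o['clock'])
```

```text
[ 0.52568878 -0.15343392  0.13159162] [179.9410423    0.44343469  -6.74311424] [ 4.21156247e+00  1.36380130e+01 -2.25503569e+01 -3.25047597e-02
 -5.42581928e+01  7.90646414e+01] 2.2
```

View pics/side1c.png

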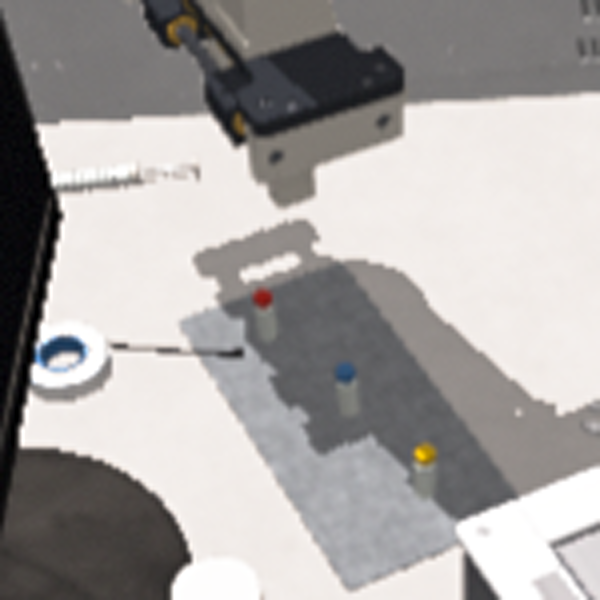

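The side crop shows the gripper just short of the red vial, and all three vials are standing. The arm is slightly behind its target, so I'll line it up and then check.

Call:
apply_moves([
  {"fingers": 45, "delta_pos": [7, 9, 20], "angular": [0, 0, 0]},
  {"fingers": 45, "delta_pos": [7, 9, 50], "angular": [0, 0, 0]},
  {"fingers": 45, "delta_pos": [7, 9, 50], "angular": [0, 0, 0]},
  {"fingers": 45, "delta_pos": [7, 9, 50], "angular": [0, 0, 0]},
])

```text
clock: 2.6
tool_pos: [0.5336, -0.1593, 0.0869]
orientation: [180.0, 0.1, -6.4]
force: [0.8, -0.6, 0.1]
opening: 0.0452
gripper_force: 0.0
```

Run:
```python
from h import *
for n in("top","side"):
    cv2.imwrite(f"pics/{n}2.png",ctrl.snapshot(n)[:,:,::-1]); o=ctrl.get_obs();print(o['tool_pos'],o['orientation'],o['clock'])
im=cv2.imread("pics/side2.png");cv2.imwrite("pics/side2c.png",cv2.resize(im[130:220,200:300],None,fx=6,fy=6,interpolation=cv2.INTER_CUBIC))
```

```text
[ 0.5344601  -0.15923605  0.08777261] [ 1.79985056e+02 -6.10594313e-02 -6.42550389e+00] 2.65
[ 0.5348832  -0.15914742  0.08816315] [ 1.79999032e+02 -1.25423156e-01 -6.42103467e+00] 2.7
```

View pics/side2c.png

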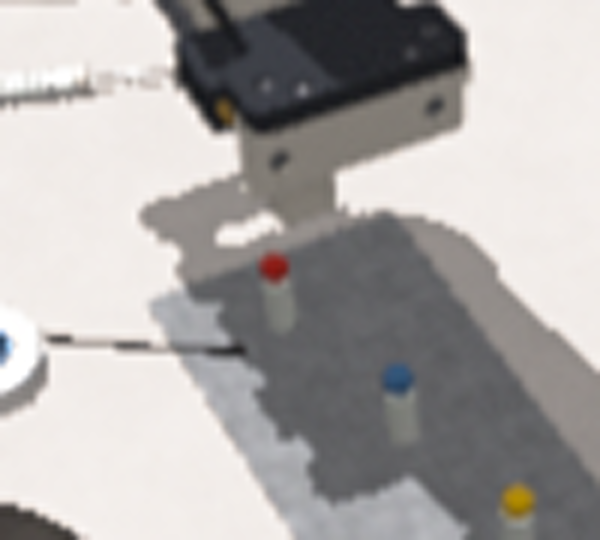

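The fingers are over the vial in x and the TCP is about 3.5 mm short in y. I'll descend to a TCP height of about 7 mm and close.

Call:
apply_moves([
  {"fingers": 45, "delta_pos": [-1, 3.5, 15], "angular": [0, 0, 0]},
  {"fingers": 45, "delta_pos": [-1, 3.5, 35], "angular": [0, 0, 0]},
  {"fingers": 45, "delta_pos": [-1, 3.5, 55], "angular": [0, 0, 0]},
  {"fingers": 45, "delta_pos": [-1, 3.5, 70], "angular": [0, 0, 0]},
  {"fingers": 45, "delta_pos": [-1, 3.5, 76], "angular": [0, 0, 0]},
  {"fingers": 45, "delta_pos": [-1, 3.5, 80], "angular": [0, 0, 0]},
  {"fingers": 45, "delta_pos": [-1, 3.5, 80], "angular": [0, 0, 0]},
  {"fingers": 45, "delta_pos": [-1, 3.5, 80], "angular": [0, 0, 0]},
])

```text
clock: 3.5
tool_pos: [0.5334, -0.1627, 0.0074]
orientation: [-180.0, -0.1, -6.5]
force: [-0.4, 0.1, 0.0]
opening: 0.0449
gripper_force: 0.0
```

Run:
```python
from h import *
ims=[]
for n,(x,y,w,h) in(("top",(320,180,100,75)),("side",(210,130,100,75))):
    im=ctrl.snapshot(n)[:,:,::-1];o=ctrl.get_obs();print(o['tool_pos'],o['orientation'],o['force'],o['clock'])
    ims.append(cv2.resize(im[y:y+h,x:x+w].copy(),None,fx=4,fy=4,interpolation=cv2.INTER_CUBIC))
cv2.imwrite("pics/g3.png",np.hstack(ims))
```

```text
[ 0.53337435 -0.16269681  0.00735207] [-1.79992825e+02 -8.64854505e-02 -6.45506961e+00] [0.25190339 0.25857262 0.00383717] 3.55
[ 0.53327472 -0.16270874  0.00725614] [-1.79990684e+02 -8.00719933e-02 -6.46237972e+00] [-0.59369392  0.12976996  0.22101248] 3.6
```

View pics/g3.png

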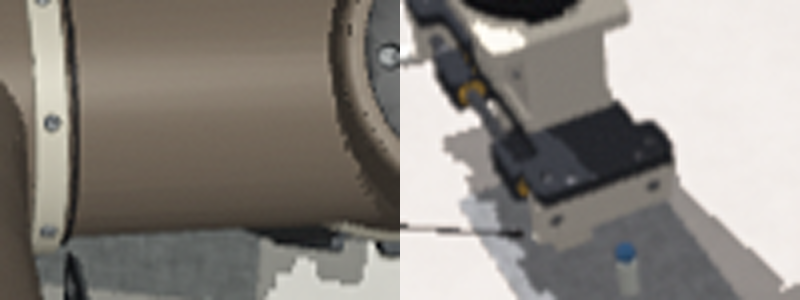

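The arm hides red, blue is still standing, and the position is as planned. Closing now.

Call:
apply_moves([
  {"fingers": 25, "delta_pos": [0, 0, 1.5], "angular": [0, 0, 0]},
  {"fingers": 15, "delta_pos": [0, 0, 1.5], "angular": [0, 0, 0]},
  {"fingers": 8, "delta_pos": [0, 0, 1.5], "angular": [0, 0, 0]},
  {"fingers": 6, "delta_pos": [0, 0, 1.5], "angular": [0, 0, 0]},
  {"fingers": 6, "delta_pos": [0, 0, 1.5], "angular": [0, 0, 0]},
  {"fingers": 6, "delta_pos": [0, 0, 1.5], "angular": [0, 0, 0]},
  {"fingers": 6, "delta_pos": [0, 0, 1.5], "angular": [0, 0, 0]},
])

```text
clock: 4.3
tool_pos: [0.5327, -0.1628, 0.0049]
orientation: [180.0, 0.0, -6.5]
force: [0.9, -0.1, 0.5]
opening: 0.0106
gripper_force: 30.0
```

Gripped. I'll lift it and carry it over.

Call:
apply_moves([
  {"fingers": 6, "delta_pos": [0, 0, -10], "angular": [0, 0, 0]},
  {"fingers": 6, "delta_pos": [0, 0, -30], "angular": [0, 0, 0]},
  {"fingers": 6, "delta_pos": [0, 0, -60], "angular": [0, 0, 0]},
  {"fingers": 6, "delta_pos": [0, 0, -90], "angular": [0, 0, 0]},
  {"fingers": 6, "delta_pos": [0, 0, -120], "angular": [0, 0, 0]},
  {"fingers": 6, "delta_pos": [-1, -10, -150], "angular": [0, 0, 0]},
  {"fingers": 6, "delta_pos": [-4, -35, -175], "angular": [0, 0, 0]},
  {"fingers": 6, "delta_pos": [-9, -70, -190], "angular": [0, 0, 0]},
  {"fingers": 6, "delta_pos": [-14, -110, -195], "angular": [0, 0, 0]},
  {"fingers": 6, "delta_pos": [-18, -150, -195], "angular": [0, 0, 0]},
])

```text
clock: 5.3
tool_pos: [0.532, -0.0104, 0.2022]
orientation: [-179.9, -0.2, -6.5]
force: [1.5, -0.2, -0.2]
opening: 0.0105
gripper_force: 30.0
```

Call:
apply_moves([
  {"fingers": 6, "delta_pos": [-5, -40, 0], "angular": [0, 0, 0]},
  {"fingers": 6, "delta_pos": [-10, -80, 0], "angular": [0, 0, 0]},
  {"fingers": 6, "delta_pos": [-15, -120, 0], "angular": [0, 0, 0]},
  {"fingers": 6, "delta_pos": [-20, -160, 0], "angular": [0, 0, 0]},
  {"fingers": 6, "delta_pos": [-24, -195, 0], "angular": [0, 0, 0]},
  {"fingers": 6, "delta_pos": [-27, -215, 0], "angular": [0, 0, 0]},
  {"fingers": 6, "delta_pos": [-27, -222, 0], "angular": [0, 0, 0]},
  {"fingers": 6, "delta_pos": [-27, -222, 0], "angular": [0, 0, 0]},
  {"fingers": 6, "delta_pos": [-27, -222, 0], "angular": [0, 0, 0]},
])

```text
clock: 6.2
tool_pos: [0.5298, 0.2113, 0.2002]
orientation: [180.0, 0.0, -6.5]
force: [0.6, -0.4, -0.6]
opening: 0.0101
gripper_force: 30.0
```

Run:
```python
from h import *
cv2.imwrite("pics/side4.png",ctrl.snapshot("side")[:,:,::-1]);o=ctrl.get_obs();print(o['tool_pos'],o['orientation'],o['force'],o['opening'],o['gripper_force'],o['clock'])
```

```text
[0.52980868 0.21101058 0.20015797] [ 1.79997081e+02  3.73678775e-03 -6.51088816e+00] [ 0.23835018  0.00033773 -0.07980021] 0.010320349315374362 29.999465246801265 6.25
```

View pics/side4.png

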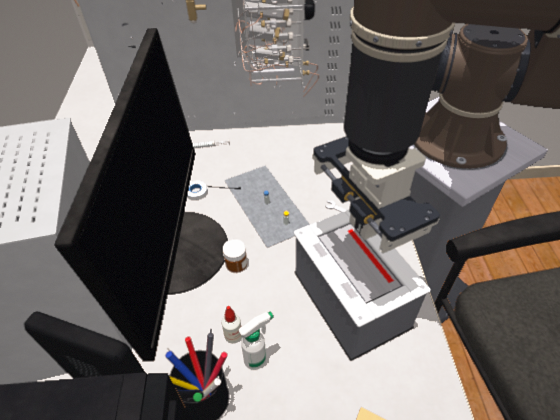

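The gripper is centred over the slot, and blue (266,196) and yellow (286,215) are standing where they were. Pushing the flap down.

Call:
apply_moves([
  {"fingers": 6, "delta_pos": [0, 0, 20], "angular": [0, 0, 0]},
  {"fingers": 6, "delta_pos": [0, 0, 45], "angular": [0, 0, 0]},
  {"fingers": 6, "delta_pos": [0, 0, 60], "angular": [0, 0, 0]},
  {"fingers": 6, "delta_pos": [0, 0, 70], "angular": [0, 0, 0]},
  {"fingers": 6, "delta_pos": [0, 0, 80], "angular": [0, 0, 0]},
  {"fingers": 6, "delta_pos": [0, 0, 90], "angular": [0, 0, 0]},
  {"fingers": 6, "delta_pos": [0, 0, 100], "angular": [0, 0, 0]},
  {"fingers": 6, "delta_pos": [0, 0, 110], "angular": [0, 0, 0]},
  {"fingers": 6, "delta_pos": [0, 0, 117], "angular": [0, 0, 0]},
  {"fingers": 6, "delta_pos": [0, 0, 117], "angular": [0, 0, 0]},
])

```text
clock: 7.25
tool_pos: [0.529, 0.2116, 0.0816]
orientation: [179.9, 0.1, -6.5]
force: [-2.5, 0.4, -0.4]
opening: 0.0105
gripper_force: 30.9
```

The flap is down and pushing back with about 2.5 N. Now I'll release the vial and hold the flap open.

Call:
apply_moves([
  {"fingers": 6, "delta_pos": [0, 0, 0], "angular": [0, 0, 0]},
  {"fingers": 15, "delta_pos": [0, 0, 0], "angular": [0, 0, 0]},
  {"fingers": 25, "delta_pos": [0, 0, 0], "angular": [0, 0, 0]},
  {"fingers": 35, "delta_pos": [0, 0, 0], "angular": [0, 0, 0]},
  {"fingers": 45, "delta_pos": [0, 0, 0], "angular": [0, 0, 0]},
  {"fingers": 50, "delta_pos": [0, 0, 0], "angular": [0, 0, 0]},
  {"fingers": 50, "delta_pos": [0, 0, 0], "angular": [0, 0, 0]},
  {"fingers": 50, "delta_pos": [0, 0, 0], "angular": [0, 0, 0]},
  {"fingers": 50, "delta_pos": [0, 0, 0], "angular": [0, 0, 0]},
  {"fingers": 50, "delta_pos": [0, 0, 0], "angular": [0, 0, 0]},
])

```text
clock: 8.25
tool_pos: [0.53, 0.212, 0.083]
orientation: [-180.0, -0.0, -6.5]
force: [-1.2, 1.5, 1.9]
opening: 0.0499
gripper_force: 0.8
```

Call:
apply_moves([
  {"fingers": 50, "delta_pos": [0, 0, 0], "angular": [0, 0, 0]},
  {"fingers": 50, "delta_pos": [0, 0, 0], "angular": [0, 0, 0]},
  {"fingers": 50, "delta_pos": [0, 0, 0], "angular": [0, 0, 0]},
  {"fingers": 50, "delta_pos": [0, 0, 0], "angular": [0, 0, 0]},
  {"fingers": 50, "delta_pos": [0, 0, 0], "angular": [0, 0, 0]},
  {"fingers": 50, "delta_pos": [0, 0, 0], "angular": [0, 0, 0]},
  {"fingers": 50, "delta_pos": [0, 0, 0], "angular": [0, 0, 0]},
  {"fingers": 50, "delta_pos": [0, 0, 0], "angular": [0, 0, 0]},
  {"fingers": 50, "delta_pos": [0, 0, 0], "angular": [0, 0, 0]},
  {"fingers": 50, "delta_pos": [0, 0, 0], "angular": [0, 0, 0]},
])

```text
clock: 9.25
tool_pos: [0.5299, 0.212, 0.083]
orientation: [-180.0, -0.0, -6.5]
force: [-0.3, 0.7, 0.2]
opening: 0.0497
gripper_force: 0.8
```

Run:
```python
from h import *
im=ctrl.snapshot("side")[:,:,::-1].copy();cv2.imwrite("pics/side5.png",cv2.resize(im[180:330,280:430],None,fx=4,fy=4,interpolation=cv2.INTER_CUBIC))
```

```text
(no output)
```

View pics/side5.png

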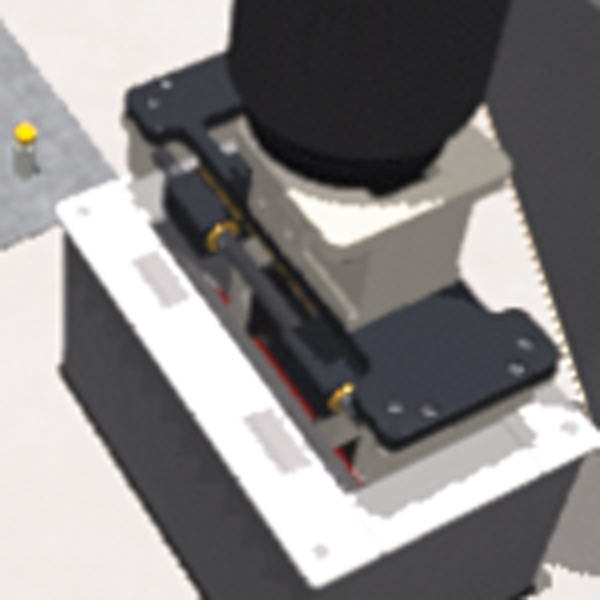

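The flap is held well down, with its red stripe deep inside, and there's no vial on what can be seen of it. To be safe I'll open wider and press 4 mm deeper, then withdraw.

Call:
apply_moves([
  {"fingers": 60, "delta_pos": [0, 0, 2], "angular": [0, 0, 0]},
  {"fingers": 70, "delta_pos": [0, 0, 4], "angular": [0, 0, 0]},
  {"fingers": 75, "delta_pos": [0, 0, 4], "angular": [0, 0, 0]},
  {"fingers": 75, "delta_pos": [0, 0, 4], "angular": [0, 0, 0]},
  {"fingers": 75, "delta_pos": [0, 0, 4], "angular": [0, 0, 0]},
  {"fingers": 75, "delta_pos": [0, 0, 4], "angular": [0, 0, 0]},
  {"fingers": 75, "delta_pos": [0, 0, 4], "angular": [0, 0, 0]},
  {"fingers": 75, "delta_pos": [0, 0, 4], "angular": [0, 0, 0]},
])

```text
clock: 10.1
tool_pos: [0.5299, 0.212, 0.0789]
orientation: [-180.0, 0.0, -6.5]
force: [-1.9, 1.2, -0.1]
opening: 0.0748
gripper_force: 0.8
```

Call:
apply_moves([
  {"fingers": 75, "delta_pos": [0, 0, -8], "angular": [0, 0, 0]},
  {"fingers": 75, "delta_pos": [0, 0, -20], "angular": [0, 0, 0]},
  {"fingers": 75, "delta_pos": [0, 0, -35], "angular": [0, 0, 0]},
  {"fingers": 75, "delta_pos": [0, 0, -50], "angular": [0, 0, 0]},
  {"fingers": 75, "delta_pos": [0, 0, -75], "angular": [0, 0, 0]},
  {"fingers": 75, "delta_pos": [0, 0, -110], "angular": [0, 0, 0]},
  {"fingers": 75, "delta_pos": [0, 0, -150], "angular": [0, 0, 0]},
  {"fingers": 75, "delta_pos": [-20, 0, -185], "angular": [0, 0, 0]},
  {"fingers": 75, "delta_pos": [-50, 0, -210], "angular": [0, 0, 0]},
  {"fingers": 75, "delta_pos": [-50, 0, -210], "angular": [0, 0, 0]},
])

```text
clock: 11.1
tool_pos: [0.4801, 0.2183, 0.2952]
orientation: [-179.6, -0.4, -6.4]
force: [1.4, -0.4, 0.8]
opening: 0.0751
gripper_force: 0.0
```

Run:
```python
from h import *
im=cv2.cvtColor(ctrl.snapshot("side"),cv2.COLOR_RGB2BGR);cv2.imwrite("pics/side6.png",im);s0=cv2.imread("pics/side0.png")
for nm,i in(("before",s0),("now",im)):
    hsv=cv2.cvtColor(i[200:345,290:430],cv2.COLOR_BGR2HSV)
    m=cv2.inRange(hsv,(0,110,60),(8,255,255))|cv2.inRange(hsv,(170,110,60),(180,255,255))
    n,_,st,c=cv2.connectedComponentsWithStats(m);print(nm,st[1:].tolist())
    h=cv2.cvtColor(i[160:240,225:305],cv2.COLOR_BGR2HSV)
    for k,lo,hi in(("yel",18,35),("blue",98,125)):
        q=np.argwhere(cv2.inRange(h,(lo,110,60),(hi,255,255)));print(k,len(q),q.mean(0)[::-1]+[225,160])
# flap interior difference
d=cv2.absdiff(im,s0).max(2);poly=np.array([[326,235],[350,225],[400,282],[370,298]])
m=np.zeros(d.shape,np.uint8);cv2.fillConvexPoly(m,poly,1);v=d[m>0];print(len(v),(v>40).sum(),v.mean())
print(ctrl.get_obs()['clock'],ctrl.get_obs()['tool_pos'],ctrl.get_obs()['opening'],ctrl.get_obs()['force'])
```

```text
before [[58, 29, 46, 54, 351]]
yel 22 [285.90909091 212.90909091]
blue 14 [265.71428571 192.5       ]
now [[58, 29, 46, 54, 348]]
yel 22 [285.90909091 212.90909091]
blue 14 [265.71428571 192.5       ]
2318 0 3.5047454702329595
11.15 [0.48034497 0.2181104  0.29295213] 0.07491932390994914 [ 0.68805114  0.17875655 -1.18608029]
```

The flap looks the same as before, so it's shut with nothing lying on it. Blue and yellow haven't moved and the gripper is clear, so I'm handing in.

```bash
python3 -c "
from plant import ctrl
print(ctrl.close_job())"
```

```text
the job is handed in; nothing more can be done
None
```

I put the red-capped vial through the bin's flap and handed the job in at about 11 s: the flap is shut with nothing lying on it, and the blue and yellow vials haven't moved, though the bin floor was out of view so I didn't see the vial land.

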